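# Push the tins in and slide the gate shut

## Robot

A 7-joint arm with a two-finger parallel gripper is mounted at the origin on the work surface. World frame = base frame: x ahead of the robot, y to its left, z up, the work surface at z = 0. Lengths are in m, angles in rad, forces in N, time in s.
With the tool pointing down it reaches from about 0.425 to 0.825 m from the base axis. Payload 3.6 kg.
Tool frame: the origin (TCP) lies at the very end of the fingers, on their centre line; the grasp point (between the pads) lies robot.pinch_z behind it (robot.pinch_z is the distance from the TCP to the grasp point, in m); z points along the fingers, y is the direction in which the jaws open and shut (so a half turn about z gives the same grasp; the last joint's range is limited). The gripper opens to 93 mm and grips with 3 to 60 N. Pads are 15 mm wide; open, the fingers measure 128 mm over their backs; the gripper's body (75 mm by 188 mm) begins 65 mm behind the grasp point.
Start: joints at [1.252, 0.615, -0.013, 1.423, 0.008, 1.103, -0.04], TCP at [0.187, -0.622, 0.185] pointing down, gripper open.
Joint ranges: [-3.12, 3.12], [-0.3, 2.06], [-1.34, 1.32], [0.26, 2.42], [-1.36, 4.5], [0.01, 1.98], [-2.84, 2.84]. Speed limits (rad/s): [2.79, 2.79, 3.14, 3.14, 3.14, 3.14, 3.14].

## Interface

Orientations are given as a 3x3 rotation matrix whose columns are the frame's x, y, z axes.
In Python, from workcell import robot gives the robot as it stands. The module is installed in compiled form; this text tells all that it offers.
- The arm moves only by the shell command python3 -m jog 'ROWS' [FORCE]. ROWS is JSON, a list of rows, each a list of 7 numbers: the shift along the tool's x, y, z in cm, then the turn, a rotation vector about the tool's x, y, z in degrees, then the closure, from 0 (fully open) to 1 (shut). A call has exactly 5 rows; each row shifts and turns the commanded pose from where the row before left it, along the tool's axes as they then stand; what a row does not reach is not made up. A row lasts 1/10 s, in which the tool goes at most 50 mm and 8.59 degrees, less where a joint would pass 70% of its speed; a pose out of reach is approached as far as the arm can. A call with a gripper value outside its range is refused whole. The fingers move at their own pace and stop on an object; FORCE is the grip in N (left out, the last holds). Time passes only in rows, so rows that do not move let the fingers close, or fill a call up. It gives the time, the measured TCP pose, the force and the opening at its end, in the units of the state.
- robot.get_state(): the state, without advancing time (a new reading comes with each control period).
- robot.grab_frame(name): name is "scene" or "top"; returns (picture, depth): 420x560x3 uint8, red, green, blue; 420x560 float32, m along the optical axis (not along the pixel's ray), 0 where there is no reading.
- robot.camera_model(name): a dict with "mtx" (3x3 intrinsics, pixels), "camera_from_world" (4x4, takes a point from world to camera coordinates). Camera axes: x right, y down, z forward; pixel columns grow to the right and rows downward; lengths in m; the calibration is good to about 2 mm. A picture is of the moment at which its call begins. camera_model takes no time and is no camera call.
- robot.job_done(): hands the job in, once; it reports no verdict.
The state is a dict: "time_s": time; "joint_positions": joint angles; "joint_velocities": joint speeds; "joint_efforts": joint torques, N m; "tcp_pos": TCP position; "eef_rot": TCP orientation; "force": force on the tool from outside, world axes, zero at the start; "moment": the same for the moment, N m; "finger_gap": opening from 0.0 (shut) to 1.0 (fully open).
Only numpy, scipy, OpenCV 4.12 (cv2) and the standard library are available. Lean on these libraries where they do the work, as an engineer would, in place of code of your own. Each camera call takes 0.05 s, during which the arm holds its last target. There are 200 camera calls.

## Task

Close up the tin bay of the wooden organiser: with the fingertips, gently push the red tin and the green tin straight back so that both stand wholly behind the track of the sliding gate, then push the gate's dark pull sideways until the gate is fully shut across them. Push only: do not squeeze, pick up or tip the tins, do not grip, force or slam the gate, and leave the other things where they are.

Things in the scene. Friction and masses are not known exactly. Their poses are not given: they have to be found in the camera images.
- organiser: rubberwood organiser, fixed; 178 deep (x) x 360 wide (y) x 70 mm tall. Origin: centre of its underside; x points from its front (robot's side) to its back, y left, z up. Base board 10 mm thick, reaching bare in front of the gate to x = -89 mm. The gate runs along y between x = -24 and -16 mm. Right: open-topped tin bay. Left (y = -14 to 172 mm): a bay with a low fixed front panel behind the parked gate.
- bay (a point): centre of the floor of the organiser's tin bay, 10 mm above the worktop, axes as the organiser's, in whose frame it lies at x = 32.5, y = -97 mm. Inside, the bay is 97 mm deep (x = -16, the gate's back face, to 81 mm, the back wall) and 150 mm wide (y = -172 to -22 mm); its side walls end 70 mm and its back wall 40 mm above the worktop.
- gate (a joint): opening of the sliding pale-blue gate in m: 0 = shut across the tin bay, 0.195 = fully open, parked in front of the left bay. Slides along the organiser's y, shutting towards -y, and stays where it is left; 2 N of friction, plain stop at 0. The gate is 158 mm long, 8 mm thick, 12 to 67 mm above the worktop. Starts 0.155 to 0.195 open.
- gate_push (a point): centre of the left (+y) end face of the gate's dark pull, the face to push towards -y; moves with the gate. The pull is a block 110 mm long (y), standing 30 mm out from the gate's front face (this point is 15 mm out), 27 to 55 mm above the worktop (this point: 41). Gate shut: this point is at x = -39, y = -42 mm in the organiser's frame. The space left of it is free.
- red_tin: closed cylindrical red tin with a steel lid, 56 mm across, 70 mm tall, about 0.18 kg, loose and upright. Origin: centre of its underside, z up. Stands at first on the organiser's base at the mouth of the right-hand bay, sticking out 15 to 40 mm in front of the gate, left or right. It slides easily (1 to 2 N).
- green_tin: closed cylindrical green tin with a steel lid, 56 mm across, 70 mm tall, about 0.18 kg, loose and upright. Origin: centre of its underside, z up. Stands at first on the organiser's base at the mouth of the right-hand bay, sticking out 15 to 40 mm in front of the gate, left or right. It slides easily (1 to 2 N).
- tub: clear plastic open tub, 70 x 140 x 50 mm, loose in the organiser's left bay; leave alone. Origin: centre of its underside.
- tray: rubberwood tray, 240 x 190 x 22 mm, loose, on the right of the worktop; leave alone. Origin: centre of its underside.
- bowl: purple ceramic bowl, 110 mm across, 55 mm tall, on the tray; leave alone. Origin: centre of its underside.
- teaspoon: steel teaspoon, 132 mm long, on the tray; leave alone. Origin: under its middle.
- mug: blue ceramic mug, 80 mm across, 90 mm tall, loose on the left of the worktop; leave alone. Origin: centre of its underside.
- jar: closed glass jar with black cap, 64 mm across, 100 mm tall, loose on the left of the worktop; leave alone. Origin: centre of its underside.
Things that resemble listed ones, but are neither listed nor needed, are in the scene too. What is shaped like the green_tin but blue or purple is not meant.

How it is judged:
By the outcome, as a careful person would: the job done as asked, in the order asked, and still so for the second after the job is handed in, with the robot touching nothing.
It also fails if it takes over 58 s, if anything falls off the work surface, if the arm or the gripper's body presses on something with over 40 N, if the wrist force passes 120 N, or if a joint passes its speed limit or range.

## Working session

There is one attempt and no reset: what is moved stays moved. The work goes in short steps, Python scripts to look and compute and a shell command to move; the robot and the scene stay as the last step left them, time stands still between calls to the robot, and variables do not carry over. Pictures are saved under pics/ and viewed, about 8 in all and at most 12, crops included, and the job is handed in when it is done.

```bash
mkdir -p pics
cat > h.py <<'E'
import numpy as np, cv2
from workcell import robot
def grab(n,save=None):
    p,d=robot.grab_frame(n)
    if save: cv2.imwrite('pics/'+save,p[:,:,::-1])
    return p,d
def pts(n,d):
    m=robot.camera_model(n);K=np.array(m['mtx']);T=np.linalg.inv(np.array(m['camera_from_world']))
    v,u=np.mgrid[0:420,0:560]
    P=np.stack([(u-K[0,2])/K[0,0]*d,(v-K[1,2])/K[1,1]*d,d],-1)
    return P@T[:3,:3].T+T[:3,3]
E
python3 - <<'E'
from h import *
a,_=grab('scene','s1.png');b,_=grab('top','t1.png')
for n in('scene','top'):
    m=robot.camera_model(n);print(n,np.linalg.inv(np.array(m['camera_from_world'])).round(3).tolist(),np.array(m['mtx']).round(1).tolist())
s=robot.get_state();print(s['time_s'],s['tcp_pos'],s['eef_rot'],s['force'],s['finger_gap'],robot.pinch_z)
E
```

```text
scene [[0.85, 0.454, -0.265, 0.824], [0.526, -0.741, 0.417, -0.487], [-0.007, -0.494, -0.869, 1.07], [0.0, 0.0, 0.0, 1.0]] [[394.0, 0.0, 279.9], [0.0, 394.0, 204.9], [0.0, 0.0, 1.0]]
top [[-0.018, -0.996, 0.091, 0.439], [-1.0, 0.019, 0.006, 0.016], [-0.008, -0.091, -0.996, 1.224], [0.0, 0.0, 0.0, 1.0]] [[454.0, 0.0, 277.4], [0.0, 454.0, 208.3], [0.0, 0.0, 1.0]]
0.1 [ 0.18678688 -0.6217883   0.18422256] [[ 9.57704544e-01  2.87752591e-01 -6.72399724e-04]
 [ 2.87753375e-01 -9.57702168e-01  2.13380668e-03]
 [-2.99502716e-05 -2.23704165e-03 -9.99997497e-01]] [0.25644642 0.23015171 0.40429927] 0.9985443462752924 0.0188
```

View pics/t1.png

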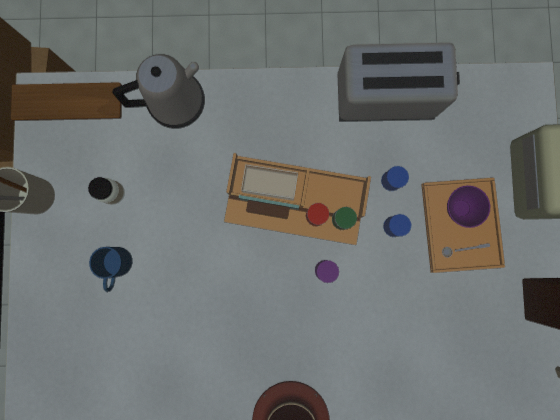

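View pics/s1.png

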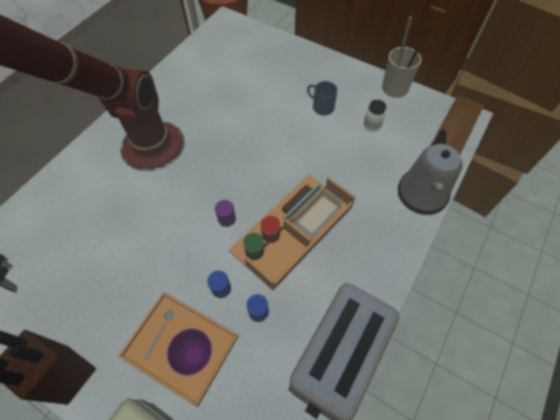

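In the top view, red tin candidates: the red lid at (318,214). Green tin candidates: green lid (345,218). Look-alikes to ignore are blue (397,177) and (397,225), and purple (327,271). The gate is parked left with its dark pull at about (267,210). The organiser is centred near (297,198).

```bash
cat > m.py <<'E'
from h import *
def measure(save=None,org=None):
    p,d=grab('top',save);P=pts('top',d);h=cv2.cvtColor(p,cv2.COLOR_RGB2HSV).astype(int)
    H,S,V=h[...,0],h[...,1],h[...,2]
    box=np.zeros((420,560),bool);box[140:255,215:380]=1
    ok=box&(d>0)&(P[...,2]<.1)
    if org is None:
        w=ok&(H>5)&(H<22)&(S>70)&(P[...,2]>.004)
        n,l,st,_=cv2.connectedComponentsWithStats(w.astype(np.uint8))
        w=l==1+st[1:,4].argmax()
        (c,s,a)=cv2.minAreaRect((P[w][:,:2]*1000).astype(np.float32))
        if s[0]>s[1]: a-=90; s=s[::-1]
        print('organiser',np.round(c,1),np.round(s,1),'yaw',a)
        org=(c[0]/1000,c[1]/1000,np.radians(a))
    c,s=np.cos(org[2]),np.sin(org[2]);R=np.array([[c,-s],[s,c]])
    Q=((P[...,:2]-org[:2])@R)*1000
    out={}
    for nm,m in dict(red=((H<5)|(H>172))&(S>120),green=(H>50)&(H<85)&(S>100),gate=(H>75)&(H<110)&(S>40),pull=(V<75)&(abs(Q[...,0]+45)<30)).items():
        m=m&ok&(P[...,2]>.03)
        n,l,st,_=cv2.connectedComponentsWithStats(m.astype(np.uint8))
        if n<2: print(nm,'none');continue
        m=l==1+st[1:,4].argmax(); z=P[...,2][m]
        out[nm]=Q[m]
        top=m&(P[...,2]>np.percentile(z,90)-.006)
        q=Q[top];v,u=np.nonzero(top)
        print(nm,'px',u.mean().round(),v.mean().round(),'n',len(q),'z',np.percentile(z,[5,95]).round(4),'x',np.percentile(q[:,0],[1,50,99]).round(1),'y',np.percentile(q[:,1],[1,50,99]).round(1),'rect centre',((q.min(0)+q.max(0))/2).round(1))
    return org
if __name__=='__main__':
    o=measure('t2.png');print(o)
    p=cv2.imread('pics/t2.png');cv2.imwrite('pics/c2.png',cv2.resize(p[140:260,210:410],None,fx=4,fy=4,interpolation=2))
E
python3 m.py
```

```text
organiser [570.8 -24.5] [177.9 359.4] yaw -11.023750305175781
red px 318.0 213.0 n 341 z [0.076  0.0824] x [-56.6 -30.4  -5.4] y [-86.1 -61.1 -35.9] rect centre [-31.  -60.9]
green px 346.0 217.0 n 192 z [0.0755 0.0835] x [-50.4 -28.6  -5.7] y [-155.  -131.6 -107.5] rect centre [ -27.8 -130.7]
gate px 268.0 201.0 n 155 z [0.062  0.0697] x [-24.7 -21.1 -17.7] y [ -7.9  68.4 144.2] rect centre [-21.1  67.7]
pull px 268.0 209.0 n 455 z [0.0501 0.0587] x [-54.4 -38.9 -24.4] y [  7.   67.1 123.8] rect centre [-39.5  67.4]
(0.570752685546875, -0.024517120361328124, np.float64(-0.19240073874304708))
```

View pics/c2.png

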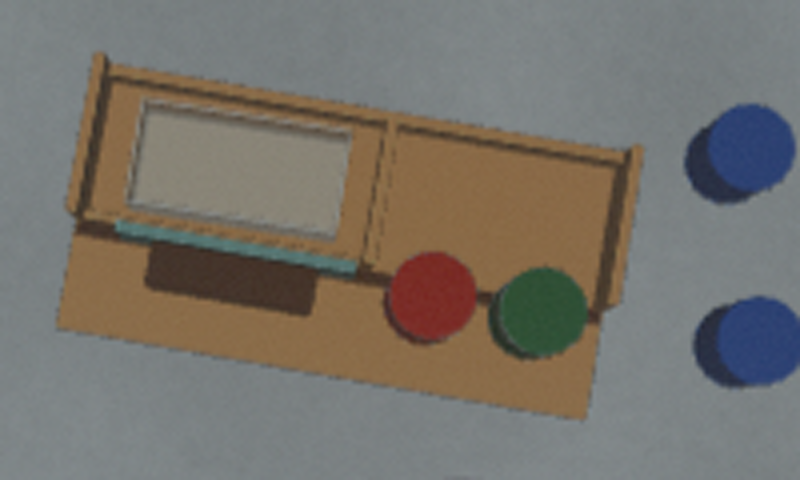

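Measured sizes (178×359 mm) match the organiser, and the lids sit 50 mm across at z≈0.08. In the crop, red (433,297) and green (543,312) stand at the mouth of the right bay, the dark pull is at (230,280), and the blue and purple tins are off the organiser. Plan: align the tool with the organiser, spread the fingers to ±35 mm so each one meets one tin on its centreline, and push both together. After that, push the pull with the fingers closed.

```bash
python3 -m jog '[[0,0,0,0,0,5.55,0.435],[0,0,0,0,0,5.55,0.435],[0,0,0,0,0,5.55,0.435],[0,0,0,0,0,5.55,0.435],[0,0,0,0,0,5.55,0.435]]'
python3 -m jog '[[0.86,-2.82,0,0,0,0,0.435],[0.86,-2.82,0,0,0,0,0.435],[0.86,-2.82,0,0,0,0,0.435],[0.86,-2.82,0,0,0,0,0.435],[0.86,-2.82,0,0,0,0,0.435]]'
```

```text
time_s: 0.65
tcp_pos: [0.187, -0.6221, 0.1847]
eef_rot: [[0.981, -0.195, -0.0], [-0.195, -0.981, 0.001], [-0.0, -0.001, -1.0]]
force: [0.4, 0.2, 0.2]
finger_gap: 0.617
time_s: 1.15
tcp_pos: [0.2566, -0.4909, 0.185]
eef_rot: [[0.982, -0.191, -0.0], [-0.191, -0.982, 0.001], [-0.0, -0.001, -1.0]]
force: [0.1, -0.8, -0.1]
finger_gap: 0.566
```

```bash
python3 -m jog '[[0.86,-2.82,0,0,0,0,0.435],[0.86,-2.82,0,0,0,0,0.435],[0.86,-2.82,0,0,0,0,0.435],[0.86,-2.82,0,0,0,0,0.435],[0.86,-2.82,0,0,0,0,0.435]]'
python3 -m jog '[[0.86,-2.82,0,0,0,0,0.435],[0.86,-2.82,0,0,0,0,0.435],[0.86,-2.82,0,0,0,0,0.435],[0.86,-2.82,0,0,0,0,0.435],[0.86,-2.82,0,0,0,0,0.435]]'
python3 -m jog '[[0.86,-2.82,0,0,0,0,0.435],[0.86,-2.82,0,0,0,0,0.435],[0.86,-2.82,0,0,0,0,0.435],[0.86,-2.82,0,0,0,0,0.435],[0,0,0,0,0,0,0.435]]'
cat > w.py <<'E'
from h import *
o=(0.57075,-0.02452,-0.1924);s=robot.get_state();c,n=np.cos(o[2]),np.sin(o[2])
print('tool in organiser mm',((np.array(s['tcp_pos'][:2])-o[:2])@np.array([[c,-n],[n,c]])*1000).round(1),s['tcp_pos'].round(4),s['finger_gap'],s['force'].round(1),s['time_s'])
E
python3 w.py; python3 -c "
from m import *
measure('t3.png',(0.57075,-0.02452,-0.1924));p=cv2.imread('pics/t3.png');cv2.imwrite('pics/c3.png',cv2.resize(p[140:300,210:410],None,fx=4,fy=4,interpolation=2)[:600])"
```

```text
time_s: 1.65
tcp_pos: [0.3257, -0.3608, 0.1851]
eef_rot: [[0.982, -0.191, -0.0], [-0.191, -0.982, 0.0], [-0.0, -0.0, -1.0]]
force: [1.0, -0.5, 0.3]
finger_gap: 0.565
time_s: 2.15
tcp_pos: [0.3948, -0.2307, 0.1852]
eef_rot: [[0.982, -0.191, -0.0], [-0.191, -0.982, 0.0], [-0.0, -0.0, -1.0]]
force: [-0.3, -0.1, -0.0]
finger_gap: 0.568
time_s: 2.65
tcp_pos: [0.4518, -0.1231, 0.1851]
eef_rot: [[0.983, -0.183, 0.001], [-0.183, -0.983, 0.003], [0.001, -0.003, -1.0]]
force: [-0.3, 0.3, 0.5]
finger_gap: 0.565
tool in organiser mm [ -97.9 -119.5] [ 0.4518 -0.1231  0.1851] 0.5654211469703044 [-0.3  0.3  0.5] 2.65
red px 318.0 212.0 n 270 z [0.0757 0.0825] x [-48.4 -27.3  -6. ] y [-86.2 -62.2 -35.7] rect centre [-27.5 -60.9]
green px 343.0 214.0 n 130 z [0.0755 0.0829] x [-38.9 -20.7  -4.4] y [-141.6 -123.6 -107.4] rect centre [ -22.7 -124.7]
gate px 269.0 202.0 n 146 z [0.0628 0.0712] x [-24.7 -21.3 -17.9] y [ -8.1  64.9 143.3] rect centre [-21.2  67.6]
pull px 267.0 206.0 n 132 z [0.0478 0.0591] x [-44.5 -29.9 -24.4] y [  1.6  70.6 120.6] rect centre [-35.1  58. ]
```

View pics/c3.png

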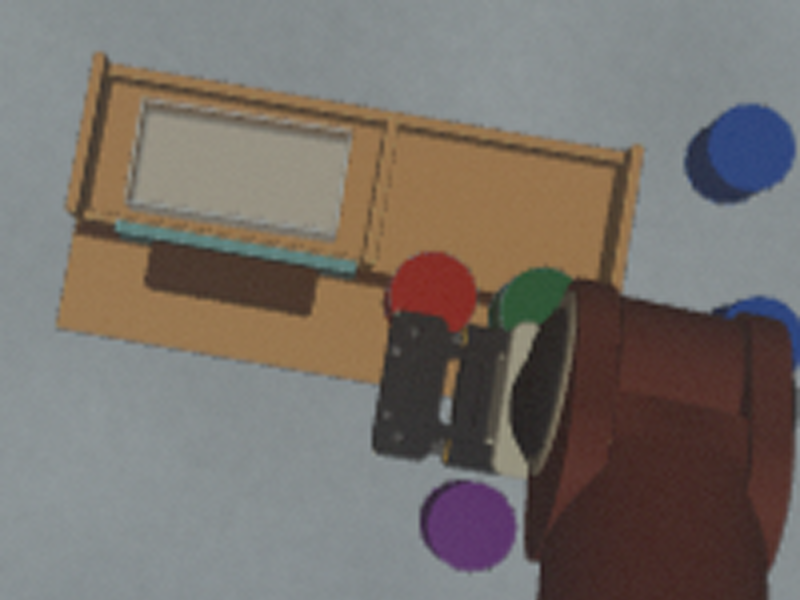

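The view shows the gripper just in front of the tins, with both tins unmoved. It is about 23 mm too far right, so I'll correct that, then check before descending.

```bash
python3 -m jog '[[0.2,-0.6,0,0,0,0,0.435],[0.2,-0.6,0,0,0,0,0.435],[0.2,-0.6,0,0,0,0,0.435],[0.2,-0.55,0,0,0,0,0.435],[0,0,0,0,0,0,0.435]]'; python3 w.py
python3 -m jog '[[0,0,1.5,0,0,0,0.435],[0,0,1.5,0,0,0,0.435],[0,0,1.5,0,0,0,0.435],[0,0,1.5,0,0,0,0.435],[0,0,1.5,0,0,0,0.435]]'; python3 w.py
```

```text
time_s: 3.2
tcp_pos: [0.4627, -0.1055, 0.1853]
eef_rot: [[0.982, -0.19, 0.0], [-0.19, -0.982, 0.001], [0.0, -0.001, -1.0]]
force: [0.3, -1.1, 0.4]
finger_gap: 0.565
tool in organiser mm [ -90.6 -100.1] [ 0.4627 -0.1055  0.1853] 0.5650947009471561 [ 0.3 -1.1  0.4] 3.2
time_s: 3.7
tcp_pos: [0.4622, -0.1067, 0.1098]
eef_rot: [[0.981, -0.192, 0.0], [-0.192, -0.981, -0.0], [0.0, 0.0, -1.0]]
force: [-0.1, 0.2, -0.4]
finger_gap: 0.564
tool in organiser mm [ -90.8 -101.4] [ 0.4622 -0.1067  0.1098] 0.5644280994981641 [-0.1  0.2 -0.4] 3.7
```

```bash
python3 -m jog '[[0,-0.27,1.6,0,0,0,0.435],[0,-0.27,1.6,0,0,0,0.435],[0,0,1.6,0,0,0,0.435],[0,0,1.6,0,0,0,0.435],[0,0,1.2,0,0,0,0.435]]'
python3 -m jog '[[0.5,0,0,0,0,0,0.435],[0.5,0,0,0,0,0,0.435],[0.3,0,0,0,0,0,0.435],[0,0,0,0,0,0,0.435],[0,0,0,0,0,0,0.435]]';python3 w.py
python3 -c "
from m import *
measure('t4.png',(0.57075,-0.02452,-0.1924))
grab('scene','s4.png');p=cv2.imread('pics/s4.png');cv2.imwrite('pics/cs4.png',cv2.resize(p[160:300,180:360],None,fx=4,fy=4,interpolation=2))"
```

```text
time_s: 4.2
tcp_pos: [0.463, -0.1013, 0.0334]
eef_rot: [[0.981, -0.192, -0.001], [-0.192, -0.981, -0.0], [-0.001, 0.0, -1.0]]
force: [-0.2, 0.1, -0.2]
finger_gap: 0.564
time_s: 4.7
tcp_pos: [0.4764, -0.1036, 0.0348]
eef_rot: [[0.982, -0.191, 0.001], [-0.191, -0.982, -0.0], [0.001, -0.0, -1.0]]
force: [-0.6, -0.6, 0.1]
finger_gap: 0.565
tool in organiser mm [-77.5 -95.6] [ 0.4764 -0.1036  0.0348] 0.5647879432764388 [-0.6 -0.6  0.1] 4.7
red px 316.0 209.0 n 167 z [0.0759 0.0827] x [-38.8 -21.2  -5.1] y [-76.6 -55.4 -35.7] rect centre [-22.8 -56.9]
green px 348.0 208.0 n 3 z [0.0767 0.0802] x [-4.4 -3.8 -3.8] y [-136.4 -134.4 -131.9] rect centre [  -4.1 -134.1]
gate px 269.0 202.0 n 159 z [0.0626 0.0692] x [-24.8 -21.3 -17.7] y [ -8.   66.4 144.2] rect centre [-21.3  67.9]
pull px 269.0 208.0 n 243 z [0.0498 0.0594] x [-53.6 -35.2 -24.4] y [  0.6  63.3 116.5] rect centre [-39.2  59.5]
```

View pics/cs4.png

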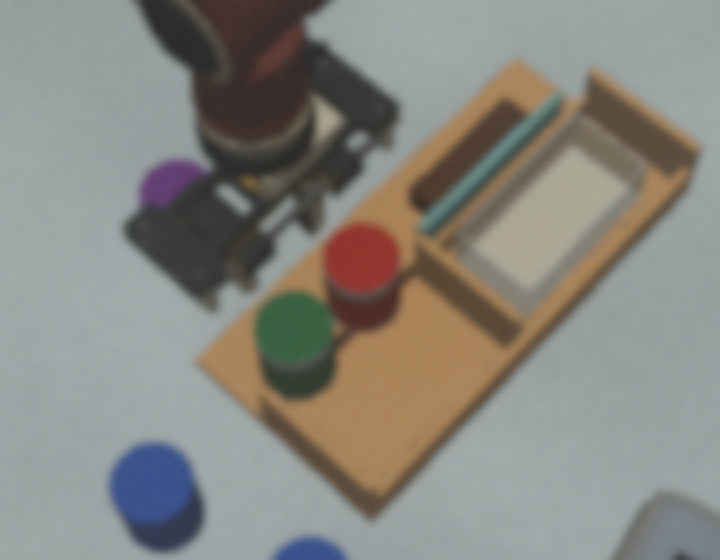

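The scene crop shows the two fingers in front of red (360,270) and green (295,340), each roughly on its tin's centreline, with clear space around them. I'll push slowly at 30 mm/s.

```bash
for i in 1; do :; done
python3 -m jog '[[0.3,0,0,0,0,0,0.435],[0.3,0,0,0,0,0,0.435],[0.3,0,0,0,0,0,0.435],[0.3,0,0,0,0,0,0.435],[0.3,0,0,0,0,0,0.435]]'
python3 -m jog '[[0.3,0,0,0,0,0,0.435],[0.3,0,0,0,0,0,0.435],[0.3,0,0,0,0,0,0.435],[0.3,0,0,0,0,0,0.435],[0.3,0,0,0,0,0,0.435]]'
python3 w.py
cat > v.py <<'E'
import sys
from h import *
# lid centres seen from the scene camera, ray onto z=0.08
m=robot.camera_model('scene');K=np.array(m['mtx']);T=np.linalg.inv(np.array(m['camera_from_world']))
p,d=grab('scene',sys.argv[1]);h=cv2.cvtColor(p,cv2.COLOR_RGB2HSV).astype(int);P=pts('scene',d)
o=(0.57075,-0.02452,-0.1924);c,n=np.cos(o[2]),np.sin(o[2])
for nm,mk in dict(red=((h[...,0]<5)|(h[...,0]>172))&(h[...,1]>110),green=(h[...,0]>50)&(h[...,0]<85)&(h[...,1]>80)).items():
    b=np.zeros_like(mk);b[160:300,200:360]=1
    mk=mk&b&(abs(P[...,2]-.08)<.006)
    cn=max(cv2.findContours(mk.astype(np.uint8),0,1)[0],key=cv2.contourArea)
    (e,ax,_)=cv2.fitEllipse(cn)
    r=T[:3,:3]@np.linalg.solve(K,[e[0],e[1],1]);X=T[:3,3]+r*(.08-T[2,3])/r[2]
    print(nm,'px',np.round(e,1),np.round(ax,1),'organiser mm',((X[:2]-o[:2])@np.array([[c,-n],[n,c]])*1000).round(1))
E
python3 v.py s5.png
```

```text
time_s: 5.3
tcp_pos: [0.4896, -0.1061, 0.034]
eef_rot: [[0.982, -0.191, -0.003], [-0.191, -0.982, 0.001], [-0.003, -0.0, -1.0]]
force: [-2.4, -0.3, 0.5]
finger_gap: 0.567
time_s: 5.8
tcp_pos: [0.5055, -0.1092, 0.0342]
eef_rot: [[0.982, -0.191, -0.0], [-0.191, -0.982, 0.0], [-0.0, -0.0, -1.0]]
force: [-3.0, 0.8, 2.0]
finger_gap: 0.565
tool in organiser mm [-47.8 -95.6] [ 0.5055 -0.1092  0.0342] 0.5650059273025946 [-3.   0.8  2. ] 5.8
red px [274.4 228.3] [15.8 18.5] organiser mm [-10.  -63.4]
green px [257. 245.] [16.  16.8] organiser mm [ -10.5 -132.6]
```

Both tins are sliding with about 3 N in total. They need 38 mm more to put the centres at about +28 mm.

```bash
python3 -m jog '[[0.3,0,0,0,0,0,0.435],[0.3,0,0,0,0,0,0.435],[0.3,0,0,0,0,0,0.435],[0.3,0,0,0,0,0,0.435],[0.3,0,0,0,0,0,0.435]]'
python3 -m jog '[[0.3,0,0,0,0,0,0.435],[0.3,0,0,0,0,0,0.435],[0.3,0,0,0,0,0,0.435],[0.3,0,0,0,0,0,0.435],[0.3,0,0,0,0,0,0.435]]'
python3 -m jog '[[0.3,0,0,0,0,0,0.435],[0.3,0,0,0,0,0,0.435],[0.2,0,0,0,0,0,0.435],[0,0,0,0,0,0,0.435],[0,0,0,0,0,0,0.435]]'
python3 w.py;python3 v.py s6.png
```

```text
time_s: 6.35
tcp_pos: [0.5204, -0.1122, 0.0343]
eef_rot: [[0.982, -0.191, -0.0], [-0.191, -0.982, 0.0], [-0.0, -0.0, -1.0]]
force: [-3.0, 0.8, 2.2]
finger_gap: 0.568
time_s: 6.85
tcp_pos: [0.5352, -0.115, 0.0343]
eef_rot: [[0.982, -0.191, 0.0], [-0.191, -0.982, 0.0], [0.0, -0.0, -1.0]]
force: [-3.2, 0.2, 1.6]
finger_gap: 0.563
time_s: 7.35
tcp_pos: [0.5434, -0.1166, 0.0343]
eef_rot: [[0.982, -0.191, 0.001], [-0.191, -0.982, -0.0], [0.001, -0.0, -1.0]]
force: [-0.9, 0.2, -0.9]
finger_gap: 0.565
tool in organiser mm [ -9.2 -95.6] [ 0.5434 -0.1166  0.0343] 0.5652037479404316 [-0.9  0.2 -0.9] 7.35
red px [284.7 236.4] [17.2 18.7] organiser mm [ 27.9 -62.3]
green px [267.  253.9] [16.6 17.2] organiser mm [  27.8 -133.1]
```

Both tin fronts are now at x≈0, 16 mm behind the track, and the force has dropped to nearly nothing. I'll back straight out, lift, close the fingers and go left of the pull.

```bash
python3 -m jog '[[-1,0,0,0,0,0,0.435],[-1.8,0,0,0,0,0,0.435],[-1.8,0,0,0,0,0,0.435],[-1.8,0,0,0,0,0,0.435],[-1.7,0,0,0,0,0,0.435]]'
python3 -m jog '[[0,0,-1.6,0,0,0,0.435],[0,0,-1.6,0,0,0,0.435],[0,0,-1.6,0,0,0,0.435],[0,0,-1.6,0,0,0,0.435],[0,0,-1.6,0,0,0,0.6]]'
python3 -m jog '[[0,-2.0,0,0,0,0,1],[0,-2.0,0,0,0,0,1],[0,-2.0,0,0,0,0,1],[0,-2.0,0,0,0,0,1],[0,-2.0,0,0,0,0,1]]'
python3 -m jog '[[0,-2.0,0,0,0,0,1],[0,-2.0,0,0,0,0,1],[0,-2.0,0,0,0,0,1],[0,-2.0,0,0,0,0,1],[0,-2.0,0,0,0,0,1]]'
python3 -m jog '[[0.8,-2.0,0,0,0,0,1],[1.0,-2.0,0,0,0,0,1],[1.0,-2.0,0,0,0,0,1],[1.0,-0.8,0,0,0,0,1],[1.0,0,0,0,0,0,1]]'
python3 w.py;python3 v.py s7.png; python3 -c "
from m import *
measure('t7.png',(0.57075,-0.02452,-0.1924))"
```

```text
time_s: 7.9
tcp_pos: [0.4633, -0.101, 0.0347]
eef_rot: [[0.982, -0.191, 0.003], [-0.191, -0.982, -0.0], [0.003, -0.0, -1.0]]
force: [-0.6, 0.3, -0.1]
finger_gap: 0.564
time_s: 8.4
tcp_pos: [0.4639, -0.1011, 0.1154]
eef_rot: [[0.982, -0.191, 0.003], [-0.191, -0.982, -0.0], [0.003, -0.0, -1.0]]
force: [-0.0, -0.8, -0.3]
finger_gap: 0.519
time_s: 8.9
tcp_pos: [0.4832, -0.002, 0.1147]
eef_rot: [[0.982, -0.191, 0.003], [-0.191, -0.982, 0.0], [0.003, -0.001, -1.0]]
force: [0.0, -0.6, 0.1]
finger_gap: 0.098
time_s: 9.4
tcp_pos: [0.5023, 0.0963, 0.1147]
eef_rot: [[0.982, -0.191, 0.003], [-0.191, -0.982, 0.001], [0.003, -0.001, -1.0]]
force: [0.1, -0.1, 0.2]
finger_gap: 0.003
time_s: 9.9
tcp_pos: [0.5624, 0.1551, 0.1145]
eef_rot: [[0.982, -0.188, 0.002], [-0.188, -0.982, 0.002], [0.002, -0.002, -1.0]]
force: [0.8, 0.4, -0.1]
finger_gap: 0.004
tool in organiser mm [-42.5 174.7] [0.5624 0.1551 0.1145] 0.0044637249290589405 [ 0.8  0.4 -0.1] 9.9
red px [284.7 236.3] [16.6 18.3] organiser mm [ 27.6 -62.1]
green px [266.8 253.7] [15.3 17. ] organiser mm [  26.8 -132.9]
red px 321.0 192.0 n 324 z [0.076  0.0829] x [-1.1 24.9 49.5] y [-85.1 -59.9 -35.1] rect centre [ 24.5 -60.6]
green px 349.0 196.0 n 198 z [0.0761 0.0829] x [ 1.5 25.7 48.7] y [-154.1 -132.6 -107.8] rect centre [  25.8 -130.5]
gate px 279.0 203.0 n 97 z [0.0628 0.0701] x [-24.5 -21.3 -17.9] y [-9.  40.6 89.6] rect centre [-21.4  40.4]
pull px 265.0 204.0 n 35 z [0.0516 0.0602] x [-39.9 -27.8 -24.5] y [53.6 76.9 91.7] rect centre [-32.5  72.3]
```

```bash
python3 -m jog '[[0,0,1.6,0,0,0,1],[0,0,1.6,0,0,0,1],[0,0,1.6,0,0,0,1],[0,0,1.6,0,0,0,1],[0,0,1.6,0,0,0,1]]'
python3 -m jog '[[0,0.5,0,0,0,0,1],[0,0.5,0,0,0,0,1],[0,0.5,0,0,0,0,1],[0,0,0,0,0,0,1],[0,0,0,0,0,0,1]]'
python3 w.py;python3 -c "
from m import *
p,d=grab('scene','s8.png');P=p[:,:,::-1];cv2.imwrite('pics/cs8.png',cv2.resize(P[130:280,220:400],None,fx=4,fy=4,interpolation=2))"
```

```text
time_s: 10.5
tcp_pos: [0.5614, 0.1515, 0.0339]
eef_rot: [[0.981, -0.193, 0.0], [-0.193, -0.981, -0.0], [0.0, 0.0, -1.0]]
force: [0.0, 0.9, 0.8]
finger_gap: 0.006
time_s: 11.0
tcp_pos: [0.5593, 0.1379, 0.0351]
eef_rot: [[0.981, -0.192, 0.002], [-0.192, -0.981, 0.0], [0.001, -0.001, -1.0]]
force: [-0.1, -0.0, -0.3]
finger_gap: 0.002
tool in organiser mm [-42.3 157.2] [0.5593 0.1379 0.0351] 0.0022639359014417445 [-0.1 -0.  -0.3] 11.0
```

View pics/cs8.png

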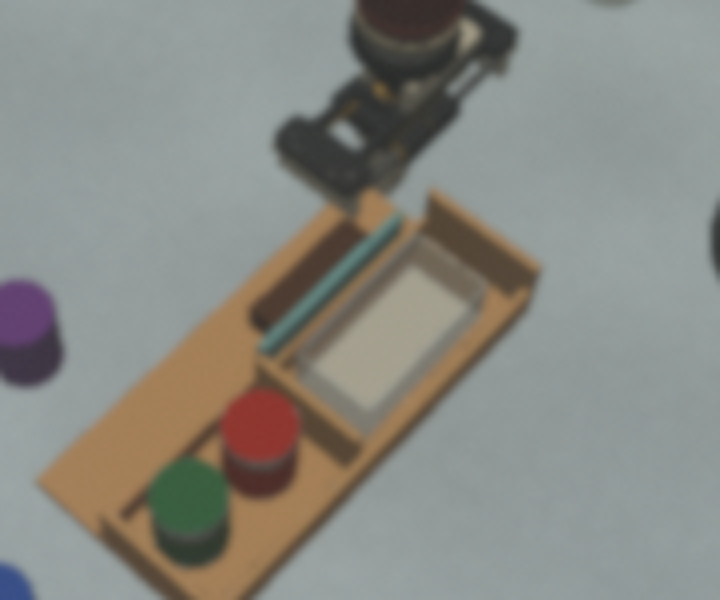

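The crop shows both tins behind the track slot, with the fingertips just left of the pull (330,270). I'll push the gate at about 40 mm/s and slow down near the stop.

```bash
python3 -m jog '[[0,0.3,0,0,0,0,1],[0,0.3,0,0,0,0,1],[0,0.3,0,0,0,0,1],[0,0.3,0,0,0,0,1],[0,0.3,0,0,0,0,1]]'
python3 -m jog '[[0,0.3,0,0,0,0,1],[0,0.3,0,0,0,0,1],[0,0.3,0,0,0,0,1],[0,0.4,0,0,0,0,1],[0,0.4,0,0,0,0,1]]'
python3 w.py
```

```text
time_s: 11.55
tcp_pos: [0.5559, 0.1231, 0.0342]
eef_rot: [[0.982, -0.191, -0.0], [-0.191, -0.982, -0.0], [-0.0, 0.0, -1.0]]
force: [-0.3, 0.8, 0.9]
finger_gap: 0.0
time_s: 12.05
tcp_pos: [0.5526, 0.1064, 0.0343]
eef_rot: [[0.982, -0.191, 0.0], [-0.191, -0.982, 0.0], [0.0, -0.0, -1.0]]
force: [-0.3, 0.3, -0.1]
finger_gap: 0.005
tool in organiser mm [-42.8 125. ] [0.5526 0.1064 0.0343] 0.004763420970388158 [-0.3  0.3 -0.1] 12.05
```

```bash
python3 -c "
from m import *
measure('t9.png',(0.57075,-0.02452,-0.1924))
a=cv2.imread('pics/t9.png')[170:250,210:330];p,d=grab('scene','s9.png');b=p[:,:,::-1][150:230,260:380];cv2.imwrite('pics/c9.png',cv2.resize(np.hstack([a,b]),None,fx=3.3,fy=3.3,interpolation=2))"
```

```text
red px 321.0 192.0 n 322 z [0.0757 0.0828] x [-0.8 24.6 49.5] y [-84.8 -60.8 -35.5] rect centre [ 24.6 -60.3]
green px 349.0 197.0 n 220 z [0.0758 0.0825] x [ 1.5 23.6 49.1] y [-154.5 -131.6 -107.9] rect centre [  25.4 -131. ]
gate px 290.0 205.0 n 47 z [0.0634 0.0691] x [-24.8 -21.3 -18. ] y [-9.2 11.6 32.1] rect centre [-21.4  11.4]
pull px 262.0 207.0 n 96 z [0.051  0.0583] x [-50.1 -36.2 -24.7] y [67.4 81.5 97. ] rect centre [-37.5  82.1]
```

View pics/c9.png

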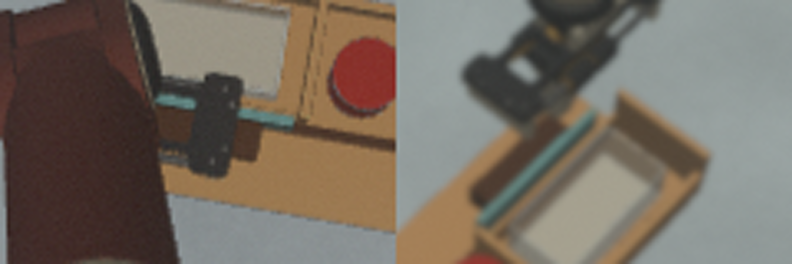

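The gate has not moved (right end still at y≈-9) and there is no contact force. The tips are evidently thinner than the finger backs. I'll continue slowly and watch the force.

```bash
python3 -m jog '[[0,0.2,0,0,0,0,1],[0,0.2,0,0,0,0,1],[0,0.2,0,0,0,0,1],[0,0.2,0,0,0,0,1],[0,0.2,0,0,0,0,1]]'
python3 w.py; python3 -c "
from m import *
measure('t10.png',(0.57075,-0.02452,-0.1924))" | grep -E 'gate|pull'
```

```text
time_s: 12.65
tcp_pos: [0.5507, 0.0968, 0.0343]
eef_rot: [[0.982, -0.191, -0.0], [-0.191, -0.982, 0.0], [-0.0, -0.0, -1.0]]
force: [0.2, 1.2, 0.2]
finger_gap: 0.006
tool in organiser mm [-42.9 115.2] [0.5507 0.0968 0.0343] 0.0059629695272166916 [0.2 1.2 0.2] 12.65
gate px 268.0 201.0 n 30 z [0.0624 0.069 ] x [-24.2 -20.4 -16.9] y [56.  67.9 82.3] rect centre [-20.6  69.2]
pull px 267.0 208.0 n 90 z [0.0511 0.0583] x [-50.4 -36.2 -24.5] y [56.5 68.6 83.9] rect centre [-37.6  70.3]
```

```bash
cat > g.py <<'E'
from h import *
import sys
o=np.array((0.57075,-0.02452));c,n=np.cos(-.1924),np.sin(-.1924);R=np.array([[c,-n],[n,c]])
for cam in('scene','top'):
    p,d=grab(cam,sys.argv[1]+cam+'.png');P=pts(cam,d);h=cv2.cvtColor(p,cv2.COLOR_RGB2HSV).astype(int);Q=(P[...,:2]-o)@R*1000
    z=P[...,2]
    m=(d>0)&(h[...,0]>75)&(h[...,0]<110)&(h[...,1]>35)&(z>.05)&(z<.075)&(abs(Q[...,0]+20)<9)&(abs(Q[...,1])<190)
    k=(d>0)&(h[...,2]<90)&(h[...,1]>60)&(h[...,0]<20)&(abs(Q[...,0]+40)<13)&(abs(z-.055)<.005)&(abs(Q[...,1])<190)
    for nm,q in(('gate',m),('pull',k)):
        if q.sum()>5: print(cam,nm,q.sum(),'x',np.median(Q[q][:,0]).round(1),'y',np.percentile(Q[q][:,1],[1,99]).round(1))
E
python3 g.py g11
```

```text
scene gate 162 x -17.1 y [ -5.  136.1]
scene pull 176 x -39.0 y [ 11.8 113.9]
top gate 70 x -21.2 y [-9.1 81.8]
top pull 117 x -38.6 y [13.9 82.5]
```

```bash
python3 -c "
import cv2
a=cv2.imread('pics/g11scene.png')[140:215,265:365];b=cv2.imread('pics/g11top.png')[175:250,225:325]
import numpy as np
a=cv2.convertScaleAbs(np.hstack([a,b]),alpha=1.7)
cv2.imwrite('pics/c11.png',cv2.resize(a,None,fx=4,fy=4,interpolation=2))"
```

```text
(no output)
```

View pics/c11.png

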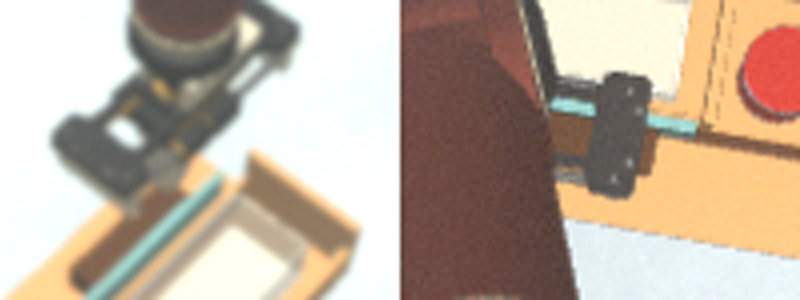

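Run:
```python
from h import *
s=robot.get_state();t=np.array(s['tcp_pos']);o=np.array((0.57075,-0.02452));c,n=np.cos(-.1924),np.sin(-.1924);R=np.array([[c,-n],[n,c]])
def W(x,y,z): return np.r_[o+R@[x/1e3,y/1e3],z/1e3]
m=robot.camera_model('scene');K=np.array(m['mtx']);C=np.array(m['camera_from_world'])
def px(p): q=K@(C@np.r_[p,1])[:3];return (q[:2]/q[2]).round(1)
im=cv2.imread('pics/g11scene.png')[140:215,265:365];im=cv2.resize(cv2.convertScaleAbs(im,alpha=1.7),None,fx=7,fy=7,interpolation=2)
def dot(p,col):
    u=((px(p)-[265,140]+.5)*7).astype(int);cv2.circle(im,tuple(int(v) for v in u),4,col,-1);return u
print('tcp',dot(t,(0,0,255)),'up50',dot(t+[0,0,.05],(0,0,255)))
for y in(12.7,122.7):
  for x in(-54,-24): print(x,y,dot(W(x,y,55),(255,0,0)))
print('gate ends',dot(W(-24,147,67),(0,255,0)),dot(W(-24,-11,67),(0,255,0)))
cv2.imwrite('pics/c12.png',im)
print(s['moment'],s['force'])
```

```text
tcp [294 354] up50 [300 292]
-54 12.7 [117 465]
-24 12.7 [170 507]
-54 122.7 [288 303]
-24 122.7 [340 343]
gate ends [378 293] [132 530]
[0.03481777 0.02834277 0.00049928] [-0.02273021  0.06369063 -0.0460196 ]
```

View pics/c12.png

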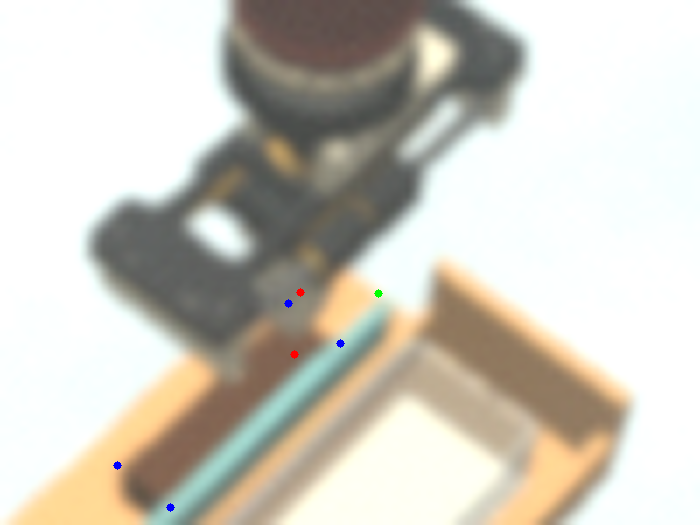

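```bash
python3 -m jog '[[0,0.2,0,0,0,0,1],[0,0.2,0,0,0,0,1],[0,0.2,0,0,0,0,1],[0,0.2,0,0,0,0,1],[0,0.2,0,0,0,0,1]]'
python3 w.py; python3 g.py g13
```

```text
time_s: 13.3
tcp_pos: [0.5488, 0.0869, 0.0343]
eef_rot: [[0.982, -0.191, -0.0], [-0.191, -0.982, 0.0], [-0.0, -0.0, -1.0]]
force: [-0.5, -0.9, -0.1]
finger_gap: 0.003
tool in organiser mm [-42.9 105.2] [0.5488 0.0869 0.0343] 0.003069161513270483 [-0.5 -0.9 -0.1] 13.3
scene gate 163 x -17.1 y [ -4.7 135.9]
scene pull 174 x -39.3 y [ 11.7 114.1]
top gate 52 x -21.4 y [-9.2 67.8]
top pull 81 x -37.9 y [44.3 68.2]
```

Run:
```python
from h import *
s=robot.get_state();t=np.array(s['tcp_pos']);Rt=np.array(s['eef_rot'])
for cam in('scene','top'):
    p,d=grab(cam,'h14'+cam+'.png');P=pts(cam,d);L=(P-t)@Rt*1000
    for a in range(-100,31,10):   # tool z (behind tip negative)
        m=(d>0)&(abs(L[...,0])<60)&(abs(L[...,1])<70)&(L[...,2]>=a)&(L[...,2]<a+10)
        if a>=-30: m&=(p.max(-1).astype(int)-p.min(-1)<25)
        if m.sum()>3: print(cam,'z',a,'n',m.sum(),'x',np.percentile(L[m][:,0],[2,50,98]).round(),'y',np.percentile(L[m][:,1],[2,50,98]).round())
im=cv2.imread('pics/h14scene.png')[130:230,250:370];cv2.imwrite('pics/c14.png',cv2.resize(cv2.convertScaleAbs(im,alpha=1.6),None,fx=6,fy=6,interpolation=2))
```

```text
scene z -100 n 4 x [-3.  4.  6.] y [18. 19. 19.]
scene z -90 n 4 x [-6. -2.  2.] y [18. 18. 19.]
scene z -80 n 4 x [-6.  3.  8.] y [11. 16. 18.]
scene z -70 n 11 x [-11.   6.   8.] y [ 0. 16. 18.]
scene z -60 n 11 x [-8.  7.  8.] y [-3. 10. 16.]
scene z -50 n 15 x [-1.  7.  8.] y [-9.  7. 16.]
scene z -40 n 111 x [ 8. 24. 55.] y [-69.   1.  66.]
scene z -30 n 99 x [-4. 26. 48.] y [-67.  12.  67.]
scene z -20 n 88 x [-1. 27. 45.] y [-67.  15.  66.]
scene z -10 n 63 x [25. 42. 46.] y [-64.  14.  66.]
scene z 0 n 27 x [42. 43. 55.] y [-38.  -9.  67.]
scene z 10 n 104 x [41. 47. 59.] y [-38.   9.  69.]
scene z 20 n 118 x [-47.  51.  60.] y [-38.  17.  67.]
scene z 30 n 48 x [-60. -55. -50.] y [13. 42. 67.]
top z -40 n 29 x [18. 22. 26.] y [37. 49. 60.]
top z -30 n 22 x [-7. 18. 43.] y [34. 51. 61.]
top z -20 n 5 x [-7. 17. 18.] y [42. 47. 59.]
top z 10 n 6 x [50. 56. 60.] y [29. 42. 66.]
top z 20 n 49 x [46. 55. 59.] y [31. 48. 69.]
top z 30 n 26 x [-59. -52. -47.] y [55. 63. 69.]
```

View pics/c14.png

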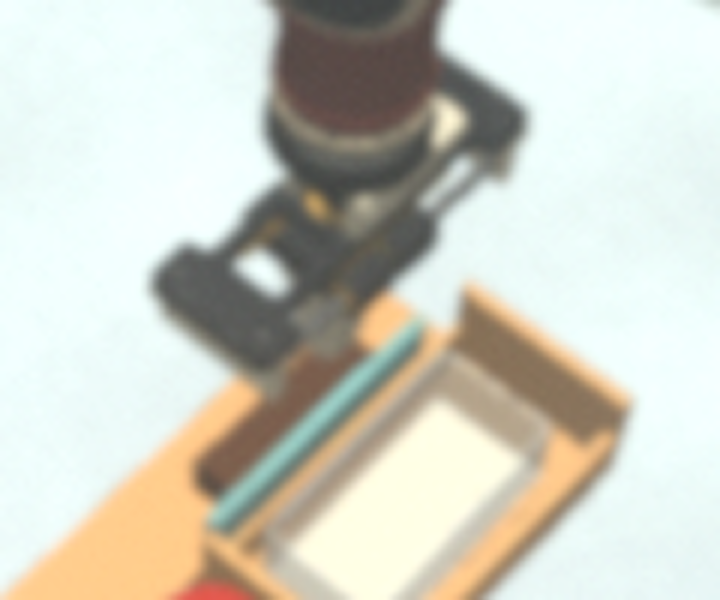

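Run:
```python
from h import *
o=np.array((0.57075,-0.02452));c,n=np.cos(-.1924),np.sin(-.1924);R=np.array([[c,-n],[n,c]])
m=robot.camera_model('scene');K=np.array(m['mtx']);C=np.array(m['camera_from_world'])
def px(p): q=K@(C@np.r_[p,1])[:3];return (q[:2]/q[2]).round(1)
for z in(10,35,55,75,95): print(z,'s8',px(np.r_[o+R@[-.0423,.1572],z/1e3]),'now',px(np.r_[robot.get_state()['tcp_pos'][:2],z/1e3]))
im=cv2.imread('pics/s8.png')[160:205,290:335];b=cv2.imread('pics/s4.png')[195:240,225:270]
for y in(-.035,.035): print('s4 tip',px(np.r_[o+R@[-.0775,-.0956+y],.0348]), px(np.r_[o+R@[-.0775,-.0956+y],.055]))
cv2.imwrite('pics/c15.png',cv2.resize(cv2.convertScaleAbs(np.hstack([im,b]),alpha=1.7),None,fx=8.8,fy=8.8,interpolation=0))
```

```text
10 s8 [314.9 185.9] now [304.1 196.2]
35 s8 [315.5 181.7] now [304.4 192. ]
55 s8 [315.9 178.1] now [304.7 188.5]
75 s8 [316.4 174.5] now [305.1 185. ]
95 s8 [316.9 170.7] now [305.4 181.3]
s4 tip [241.8 236.4] [241.2 233.4]
s4 tip [258.7 220.6] [258.3 217.4]
```

View pics/c15.png

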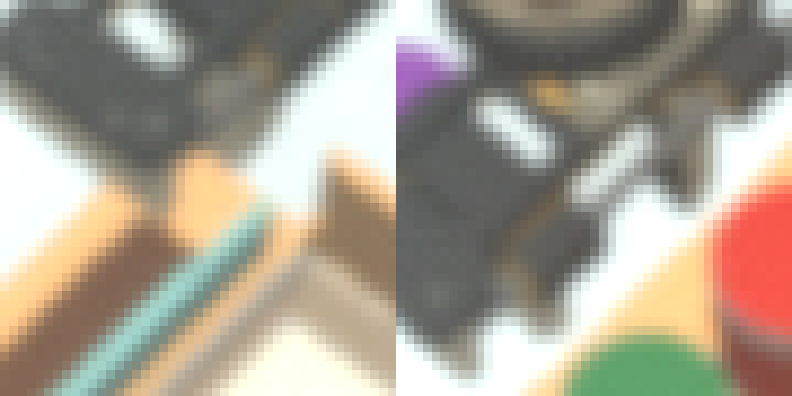

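The enlarged views show the real fingertips at z≈55 mm when the reported TCP is at 35 mm. They sit about 20 mm higher than reported, so the fingers passed over the pull (top at 55) without moving the gate. I'll lift, go back left, and descend to a reported z of 0.018. That is safe on either reading, because the board is at 10 mm and the pull spans 27 to 55 mm.

```bash
python3 -m jog '[[0,0,-1.0,0,0,0,1],[0,-1.4,0,0,0,0,1],[0,-1.6,0,0,0,0,1],[0,-1.5,0,0,0,0,1],[0,-1.5,0,0,0,0,1]]'
python3 -m jog '[[0,0,0,0,0,0,1],[0,0,0.7,0,0,0,1],[0,0,0.7,0,0,0,1],[0,0,0.7,0,0,0,1],[0,0,0.5,0,0,0,1]]'
python3 w.py
python3 - <<'E'
from h import *
p,d=grab('scene','s16.png')
cv2.imwrite('pics/c16.png',cv2.resize(cv2.convertScaleAbs(p[155:205,280:340,::-1],alpha=1.7),None,fx=10,fy=10,interpolation=0))
E
```

```text
time_s: 14.0
tcp_pos: [0.5603, 0.1486, 0.0442]
eef_rot: [[0.982, -0.189, -0.0], [-0.189, -0.982, 0.001], [-0.0, -0.001, -1.0]]
force: [-0.9, -0.0, -0.3]
finger_gap: 0.007
time_s: 14.5
tcp_pos: [0.5597, 0.1449, 0.0172]
eef_rot: [[0.981, -0.193, -0.002], [-0.193, -0.981, -0.001], [-0.001, 0.001, -1.0]]
force: [-0.0, 0.7, 0.3]
finger_gap: 0.007
tool in organiser mm [-43.2 164.2] [0.5597 0.1449 0.0172] 0.006966543279048771 [-0.   0.7  0.3] 14.5
```

View pics/c16.png

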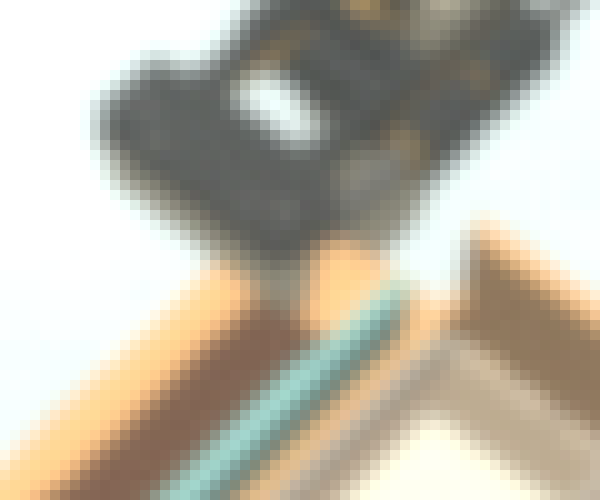

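The finger end is now visible at about (318,179), which puts the tip at z≈42, overlapping the pull. That was my last picture, so I'll check the grey protrusion near (308,184) with depth readings.

Run:
```python
from h import *
o=np.array((0.57075,-0.02452));c,n=np.cos(-.1924),np.sin(-.1924);R=np.array([[c,-n],[n,c]])
p,d=grab('scene','s17.png');P=pts('scene',d)
for (u,v) in [(308,181),(308,183),(308,185),(304,180),(300,176),(316,174),(318,176),(318,178),(317,178),(318,180),(309,187)]:
    q=P[v,u];print((u,v),p[v,u],'org',((q[:2]-o)@R*1000).round(),'z',(q[2]*1000).round())
```

```text
(308, 181) [67 66 60] org [-9. 71.] z 171.0
(308, 183) [88 85 76] org [-13.  78.] z 149.0
(308, 185) [87 80 68] org [-13.  79.] z 137.0
(304, 180) [79 76 68] org [-22.  71.] z 163.0
(300, 176) [68 68 62] org [-36.  70.] z 169.0
(316, 174) [72 72 68] org [-15. 115.] z 151.0
(318, 176) [81 79 71] org [-37. 160.] z 69.0
(318, 178) [91 91 83] org [-36. 159.] z 59.0
(317, 178) [89 86 76] org [-37. 154.] z 65.0
(318, 180) [129 124 112] org [-53. 186.] z 1.0
(309, 187) [91 73 58] org [-36. 117.] z 57.0
```

The protrusion is part of the gripper body (z≈140 mm), so it is clear. I'll try a slow push and watch the force and the gate.

```bash
python3 -m jog '[[0,0.4,0,0,0,0,1],[0,0.4,0,0,0,0,1],[0,0.4,0,0,0,0,1],[0,0.3,0,0,0,0,1],[0,0.3,0,0,0,0,1]]'
python3 -m jog '[[0,0.3,0,0,0,0,1],[0,0.3,0,0,0,0,1],[0,0.3,0,0,0,0,1],[0,0.3,0,0,0,0,1],[0,0.3,0,0,0,0,1]]'
python3 w.py; python3 g.py g18
```

```text
time_s: 15.1
tcp_pos: [0.557, 0.1279, 0.0185]
eef_rot: [[0.981, -0.192, 0.0], [-0.192, -0.981, 0.0], [0.0, -0.0, -1.0]]
force: [-0.1, 0.6, 0.4]
finger_gap: 0.004
time_s: 15.6
tcp_pos: [0.5539, 0.1134, 0.0183]
eef_rot: [[0.982, -0.191, 0.0], [-0.191, -0.982, 0.0], [-0.0, -0.0, -1.0]]
force: [-0.5, 1.0, 0.8]
finger_gap: 0.004
tool in organiser mm [-42.9 132.1] [0.5539 0.1134 0.0183] 0.003963077913959771 [-0.5  1.   0.8] 15.6
scene gate 163 x -17.1 y [ -4.5 135.2]
scene pull 160 x -38.7 y [ 12.5 117.7]
top gate 82 x -21.4 y [ -9.1 102.3]
top pull 194 x -39.5 y [ 14.  101.4]
```

```bash
python3 -m jog '[[0,0.2,0,0,0,0,1],[0,0.2,0,0,0,0,1],[0,0.2,0,0,0,0,1],[0,0.2,0,0,0,0,1],[0,0.2,0,0,0,0,1]]'
python3 -m jog '[[0,0.2,0,0,0,0,1],[0,0.2,0,0,0,0,1],[0,0.2,0,0,0,0,1],[0,0.2,0,0,0,0,1],[0,0.2,0,0,0,0,1]]'
python3 w.py; python3 g.py g19
```

```text
time_s: 16.2
tcp_pos: [0.5522, 0.1041, 0.0184]
eef_rot: [[0.982, -0.191, 0.0], [-0.191, -0.982, 0.001], [0.0, -0.001, -1.0]]
force: [0.1, 1.6, 0.3]
finger_gap: 0.006
time_s: 16.7
tcp_pos: [0.5502, 0.0938, 0.0183]
eef_rot: [[0.982, -0.191, 0.0], [-0.191, -0.982, 0.0], [0.0, -0.0, -1.0]]
force: [0.8, 1.6, 2.0]
finger_gap: 0.006
tool in organiser mm [-42.8 112.2] [0.5502 0.0938 0.0183] 0.006303574538957131 [0.8 1.6 2. ] 16.7
scene gate 164 x -17.3 y [-26.5 115.2]
scene pull 165 x -39.2 y [-6.9 97.9]
top gate 78 x -21.6 y [-28.3  76.2]
top pull 178 x -38.8 y [-5.6 77. ]
```

The gate is now moving: its right end went from -9 to -28 at about 2 N. The tool-to-pull offset is about 10 mm, so shut should come at tool y≈-32. I'll continue and slow down for the end.

```bash
python3 -m jog '[[0,0.3,0,0,0,0,1],[0,0.4,0,0,0,0,1],[0,0.4,0,0,0,0,1],[0,0.4,0,0,0,0,1],[0,0.4,0,0,0,0,1]]'|grep -E 'pos|force'
python3 -m jog '[[0,0.4,0,0,0,0,1],[0,0.4,0,0,0,0,1],[0,0.4,0,0,0,0,1],[0,0.4,0,0,0,0,1],[0,0.4,0,0,0,0,1]]'|grep -E 'pos|force'
python3 -m jog '[[0,0.4,0,0,0,0,1],[0,0.4,0,0,0,0,1],[0,0.4,0,0,0,0,1],[0,0.4,0,0,0,0,1],[0,0.4,0,0,0,0,1]]'|grep -E 'pos|force'
python3 -m jog '[[0,0.4,0,0,0,0,1],[0,0.4,0,0,0,0,1],[0,0.4,0,0,0,0,1],[0,0.4,0,0,0,0,1],[0,0.3,0,0,0,0,1]]'|grep -E 'pos|force'
python3 w.py; python3 g.py g20; python3 v.py s20.png
```

```text
tcp_pos: [0.5465, 0.0749, 0.0183]
force: [-0.3, 2.9, 2.6]
tcp_pos: [0.5427, 0.0554, 0.0183]
force: [0.2, 2.7, 1.5]
tcp_pos: [0.5388, 0.0358, 0.0183]
force: [0.6, 1.7, 1.8]
tcp_pos: [0.5352, 0.0169, 0.0183]
force: [0.2, 1.3, 2.4]
tool in organiser mm [-42.8  33.9] [0.5352 0.0169 0.0183] 0.006396953543041882 [0.2 1.3 2.4] 18.8
scene gate 175 x -17.0 y [-105.3   39.8]
scene pull 180 x -38.8 y [-84.9  19.2]
top gate 51 x -21.5 y [-108.1  -30.3]
top pull 75 x -39.5 y [-84.3 -30. ]
red px [284.5 236. ] [17.1 18.9] organiser mm [ 26.5 -61.8]
green px [266.7 253.6] [16.2 17.1] organiser mm [  26.5 -132.8]
```

```bash
python3 -m jog '[[0,0.4,0,0,0,0,1],[0,0.4,0,0,0,0,1],[0,0.4,0,0,0,0,1],[0,0.4,0,0,0,0,1],[0,0.4,0,0,0,0,1]]'|grep -E 'pos|force'
python3 -m jog '[[0,0.4,0,0,0,0,1],[0,0.4,0,0,0,0,1],[0,0.4,0,0,0,0,1],[0,0.3,0,0,0,0,1],[0,0.3,0,0,0,0,1]]'|grep -E 'pos|force'
python3 -m jog '[[0,0.3,0,0,0,0,1],[0,0.3,0,0,0,0,1],[0,0.2,0,0,0,0,1],[0,0.2,0,0,0,0,1],[0,0.2,0,0,0,0,1]]'|grep -E 'pos|force'
python3 w.py; python3 g.py g21; python3 v.py s21.png
```

```text
tcp_pos: [0.5314, -0.0025, 0.0183]
force: [0.4, 2.0, 1.8]
tcp_pos: [0.5279, -0.0202, 0.0183]
force: [0.9, 2.8, 2.4]
tcp_pos: [0.5256, -0.0317, 0.0183]
force: [0.5, 1.5, 0.9]
tool in organiser mm [-42.9 -15.7] [ 0.5256 -0.0317  0.0183] 0.004514696261417756 [0.5 1.5 0.9] 20.45
scene gate 190 x -16.9 y [-154.8  -21.3]
scene pull 194 x -38.4 y [-134.8  -29.9]
top gate 41 x -21.6 y [-156.3 -125.2]
top pull 34 x -39.8 y [-133.8 -125.5]
red px [284.4 236.1] [17.  18.9] organiser mm [ 26.6 -62.1]
green px [266.5 253.4] [16.6 17.6] organiser mm [  25.6 -132.8]
```

```bash
python3 -m jog '[[0,0.2,0,0,0,0,1],[0,0.2,0,0,0,0,1],[0,0.2,0,0,0,0,1],[0,0.2,0,0,0,0,1],[0,0.2,0,0,0,0,1]]'|grep -E 'pos|force'
python3 -m jog '[[0,0.1,0,0,0,0,1],[0,0.1,0,0,0,0,1],[0,0.1,0,0,0,0,1],[0,0.1,0,0,0,0,1],[0,0,0,0,0,0,1]]'|grep -E 'pos|force'
python3 w.py; python3 g.py g22
```

```text
tcp_pos: [0.5237, -0.0416, 0.0183]
force: [0.3, 1.7, 0.1]
tcp_pos: [0.5229, -0.0457, 0.0183]
force: [0.2, 0.6, 0.9]
tool in organiser mm [-42.9 -29.9] [ 0.5229 -0.0457  0.0183] 0.0058189389525229625 [0.2 0.6 0.9] 21.6
scene gate 202 x -17.0 y [-166.4  -24. ]
scene pull 189 x -38.4 y [-148.6  -44.5]
top gate 39 x -21.6 y [-171.5 -140.2]
top pull 27 x -40.3 y [-147.5 -140.5]
```

Roughly 2–3 mm to go. I'll make 0.5 mm steps until the force rises at the stop.

```bash
python3 -m jog '[[0,0.05,0,0,0,0,1],[0,0.05,0,0,0,0,1],[0,0.05,0,0,0,0,1],[0,0.05,0,0,0,0,1],[0,0,0,0,0,0,1]]'|grep -E 'pos|force'
python3 w.py
```

```text
tcp_pos: [0.5226, -0.0474, 0.0183]
force: [0.6, 2.2, 0.7]
tool in organiser mm [-42.9 -31.7] [ 0.5226 -0.0474  0.0183] 0.006860395480849025 [0.6 2.2 0.7] 22.2
```

```bash
python3 -m jog '[[0,0.04,0,0,0,0,1],[0,0.04,0,0,0,0,1],[0,0.04,0,0,0,0,1],[0,0,0,0,0,0,1],[0,0,0,0,0,0,1]]'|grep -E 'pos|force'
python3 w.py; python3 g.py g23
```

```text
tcp_pos: [0.5224, -0.0487, 0.0183]
force: [0.1, 1.7, 0.5]
tool in organiser mm [-42.9 -33. ] [ 0.5224 -0.0487  0.0183] 0.007355592915372932 [0.1 1.7 0.5] 22.7
scene gate 201 x -16.9 y [-168.3  -25.1]
scene pull 199 x -38.5 y [-151.6  -47.6]
top gate 44 x -21.6 y [-174.9 -143.3]
top pull 24 x -40.5 y [-150.2 -144.1]
```

```bash
for k in 1; do :; done
python3 -m jog '[[0,0.05,0,0,0,0,1],[0,0.05,0,0,0,0,1],[0,0.05,0,0,0,0,1],[0,0,0,0,0,0,1],[0,0,0,0,0,0,1]]'|grep -E 'pos|force'
python3 w.py
```

```text
tcp_pos: [0.5222, -0.0492, 0.0183]
force: [0.5, 4.7, 1.6]
tool in organiser mm [-42.9 -33.5] [ 0.5222 -0.0492  0.0183] 0.0061754681961419975 [0.5 4.7 1.6] 23.3
```

```bash
python3 -m jog '[[0,0.05,0,0,0,0,1],[0,0.05,0,0,0,0,1],[0,0,0,0,0,0,1],[0,0,0,0,0,0,1],[0,0,0,0,0,0,1]]'|grep -E 'pos|force'
python3 w.py
```

```text
tcp_pos: [0.5223, -0.0493, 0.0183]
force: [1.5, 6.0, 0.6]
tool in organiser mm [-42.9 -33.6] [ 0.5223 -0.0493  0.0183] 0.0061356310831581 [1.5 6.  0.6] 23.8
```

The stop is reached: the force rose to 6 N and the position stayed at -33.6. I'll back off, lift clear and verify.

```bash
python3 -m jog '[[0,-0.5,0,0,0,0,1],[0,-1,0,0,0,0,1],[0,-1,0,0,0,0,1],[0,-1,0,0,0,0,1],[0,0,0,0,0,0,1]]'|grep -E 'pos|force'
python3 -m jog '[[0,0,-2,0,0,0,1],[0,0,-3,0,0,0,1],[0,0,-3,0,0,0,1],[0,0,-3,0,0,0,1],[0,0,-3,0,0,0,1]]'|grep -E 'pos|force'
python3 -m jog '[[-1.5,-2.5,0,0,0,0,1],[-1.5,-2.5,0,0,0,0,1],[-1.5,-2.5,0,0,0,0,1],[-1.5,-2.5,0,0,0,0,1],[-1.5,-2.5,0,0,0,0,1]]'|grep -E 'pos|force'
python3 -m jog '[[0,-2.5,0,0,0,0,1],[0,-2.5,0,0,0,0,1],[0,-2.5,0,0,0,0,1],[0,-1.5,0,0,0,0,1],[0,0,0,0,0,0,1]]'|grep -E 'pos|force'
python3 g.py g24; python3 v.py s24.png; python3 -c "
from m import *
measure('t24.png',(0.57075,-0.02452,-0.1924))
a=cv2.imread('pics/t2.png').astype(int);b=cv2.imread('pics/t24.png').astype(int)
m=(abs(a-b).max(-1)>40).astype(np.uint8);n,l,s,c=cv2.connectedComponentsWithStats(m)
print([x.tolist() for x in s[1:] if x[4]>15])"; python3 w.py
```

```text
tcp_pos: [0.5289, -0.0143, 0.0182]
force: [-0.1, -1.0, 0.4]
tcp_pos: [0.5282, -0.0171, 0.1594]
force: [1.5, -0.1, -1.1]
tcp_pos: [0.4783, 0.1209, 0.1583]
force: [0.9, 0.4, 0.3]
tcp_pos: [0.4959, 0.2109, 0.1581]
force: [-0.9, -0.4, 0.1]
scene gate 198 x -17.0 y [-169.   -25.6]
scene pull 201 x -39.6 y [-152.5  -47.6]
top gate 173 x -21.1 y [-173.1  -21.2]
top pull 409 x -39.8 y [-149.5  -43.4]
red px [284.4 236. ] [17.  18.9] organiser mm [ 26.6 -62. ]
green px [266.5 253.4] [16.4 17.5] organiser mm [  25.8 -133. ]
red px 321.0 192.0 n 324 z [0.0755 0.0824] x [-0.5 25.2 49.5] y [-85.2 -60.1 -35.6] rect centre [ 24.3 -60.3]
green px 349.0 197.0 n 234 z [0.0754 0.0831] x [ 1.  24.5 48.7] y [-154.5 -132.6 -107.1] rect centre [  25.2 -130.5]
gate px 332.0 213.0 n 164 z [0.0633 0.0699] x [-24.7 -21.2 -17.7] y [-173.2  -99.6  -20.9] rect centre [-20.8 -97.3]
pull px 326.0 214.0 n 23 z [0.051  0.0607] x [-33.1 -25.8 -24.5] y [-111.1  -82.9  -58.7] rect centre [-29.2 -84.5]
[[123, 183, 140, 237, 16229], [309, 182, 23, 22, 374], [335, 187, 25, 21, 416], [239, 195, 60, 13, 191], [246, 202, 44, 17, 459], [302, 204, 60, 23, 639], [351, 220, 6, 7, 29], [555, 366, 5, 12, 45]]
tool in organiser mm [-117.5  212.6] [0.4961 0.2066 0.1582] 0.007869540197995833 [ 0.5 -0.6 -0.4] 26.0
```

Gate centre is at -97.3 mm (-97 when shut), both tins are upright at x≈+25 mm, and the image difference against the start shows no listed object moved except the tins and gate. The arm is clear, so I'm handing in.

```bash
python3 -c "
from workcell import robot
print(robot.job_done())"
```

```text
the job is handed in; nothing more can be done
None
```

The tin bay is closed: both tins stand behind the gate's track and the gate is shut. I handed the job in at about 26 s.

- **Tins:** I pushed red and green straight back together, one half-open finger on each, with about 3 N in total. Their fronts ended about 12–16 mm behind the track, depending on the camera. Both are upright.
- **Gate:** I pushed the pull sideways with closed fingers at about 2–3 N and slowed to a creep for the last millimetres. At the stop the force rose to 6 N and the gate stopped moving. Its measured centre is y = -97.3 mm, against about -97 when shut.
- **Other things:** comparing the top picture with the start showed changes only at the tins, the gate, the arm and one small patch at the far right edge of the picture. That patch is away from every listed object and I did not identify it. The arm covers part of the left of the last picture, but the path stayed well clear of the mug and jar.

**What disagreed:**
- **First gate attempt:** it passed just over the pull and did not move the gate, because the fingertips appeared about 20 mm higher in the pictures than the reported tool position. I went back, lowered about 17 mm and repeated the push.
- **Camera offsets:** the two cameras differed by about 2–4 mm on some edges.
- **Pictures:** I used all 12, so the final checks are measurements from the cameras rather than a viewed picture.

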